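# Tip the sorter tray into the kitting box and cover it

## Robot

A 6-joint arm with a two-finger parallel gripper is mounted at the origin on the work surface. World frame = base frame: x ahead of the robot, y to its left, z up, the work surface at z = 0. Lengths are in mm, angles in degrees, forces in N, time in s.
With the tool pointing down it reaches from about 250 to 775 mm from the base axis. Payload 4 kg.
Tool frame: the origin (TCP) lies midway between the tips of the shut fingers; the grasp point (between the pads) lies 19 mm behind it; z points along the fingers, y is the line along which they close (so a half turn about z gives the same grasp; the last joint's range is limited). The gripper opens to 85 mm and grips with 20 to 120 N. Pads are 22 mm wide; open, the fingers measure 114 mm over their backs; the gripper's body (76 mm by 85 mm) begins 54 mm behind the grasp point. The pads swing forward as they close: fully open they stand 13 mm farther back than shut.
Start: joints at [-80.105, 4.996, 78.535, -0, 96.463, -5.907], TCP at [149.771, -529.232, 231.341] pointing down, gripper open.
Joint ranges: [-177.83, 177.83], [-43.37, 116.18], [15.69, 146.23], [-61.86, 241.86], [9.47, 152.12], [-147.06, 147.06]. Speed limits (degrees/s): [159.86, 159.86, 180, 180, 180, 180].

## Interface

Orientations are given as [roll, pitch, yaw] about the fixed x, y, z axes, in that order (R = Rz(yaw) Ry(pitch) Rx(roll)).
In Python, from workcell import manip gives the robot as it stands.
- The arm moves only by the shell command python3 nudge.py 'ROWS' [OPENING] [FORCE]. ROWS is one flat JSON list of numbers that holds 1 to 12 rows one after another, with no inner brackets; each row has 6 numbers: dx, dy, dz in m, then a rotation vector rx, ry, rz in units of 4 degrees; each row shifts and turns the commanded pose from where the row before left it, along the tool's axes as they then stand; what a row does not reach is not made up. A row lasts 1/8 s, in which the tool goes at most 62.5 mm and 10.7 degrees, less where a joint would pass 70% of its speed; a pose out of reach is approached as far as the arm can. OPENING is the finger opening in mm, set as the command begins (- or left out keeps the last). The fingers move at their own pace and stop on an object; FORCE is the grip in N (left out, the last holds). Time passes only in rows, so rows that do not move let the fingers close. It prints the time, the measured TCP pose, the force, the opening and the grip force at its end. Input that does not fit is refused with a message, and nothing moves.
- manip.observe(): the state, without advancing time (a new reading comes with each control period).
- manip.snapshot(name): name is "side" or "top"; returns the picture (480x640x3 uint8, red, green, blue); there is no depth.
- manip.camera_model(name): a dict with "vertical_fov" (degrees; the focal length in pixels is half the picture's height over the tangent of half this angle, whatever the lens; pixels are square), "cx", "cy" (the principal point, pixels), "origin" and "orientation" of the camera in the world. Camera axes: x right, y down, z forward; pixel columns grow to the right and rows downward; lengths in mm; the calibration is good to about 2 mm. A picture is of the moment at which its call begins. camera_model takes no time and is no camera call.
- manip.close_job(): hands the job in; it is judged then, once.
The state is a dict: "time": time; "joints": joint angles; "qd": joint speeds; "joint_efforts": joint torques, N m; "tcp_pos": TCP position; "tool_rot": TCP orientation; "ft_force": force on the tool from outside, world axes, zero at the start; "torque": the same for the moment, N m; "grip_width": finger opening in mm; "gripper_force": force on a finger pad.
Only numpy, scipy, OpenCV 4.12 (cv2) and the standard library are available. Lean on these libraries where they do the work, as an engineer would, in place of code of your own. Each camera call takes 0.05 s, during which the arm holds its last target. There are 200 camera calls.

## Task

Tip the sorter tray so that all five loose parts slide off its open lip into the kitting box, without touching the parts with the robot. Stand the empty tray flat on the bench again, then lower the cover plate over the box's two locating pins until it lies flush on the rim, and let go. Leave the reel, tip cleaner, bottle and jar where they stand.

Things in the scene. Friction and masses are not known exactly. Their poses are not given: they have to be found in the camera images.
- tray: Bright metal sorter tray with five loose parts, 150 (x) x 104 (y) mm, floor and walls 4 mm, walls 30 mm high at both long sides and the back (+x); the -x end is an open lip. A black strap handle bridges its middle 68 to 92 mm up. Loose, 0.2 to 0.4 kg. Parts start to slide at a tip of 15 to 25 degrees. Origin: centre of underside, z up.
- tray_lip (a point): Middle of the upper edge of the tray's open lip: 75 mm from the tray's origin towards its -x, 4 mm above its underside. Axes as the tray's.
- tray_grip (a point): Centre of the tray's strap handle (12 mm thick along the tray's x, 104 mm long along y, 24 mm high), 80 mm above the middle of the tray's underside; it stands on two 12 mm wide straps at the tray's sides, parts slide under it. Axes as the tray's.
- kit_box: Open grey plastic box fixed to the bench, 130 x 130 mm, 60 mm high, walls and floor 4 mm. On its two y sides an ear (50 mm along x, out to 92 mm from the centre, level with the rim) carries an upright 8 mm steel locating pin, 78 mm from the centre along +y and -y, 16 mm above the rim (top 6 mm tapered). Origin: centre of underside, z up.
- box_seat (a point): Centre of the box's mouth at rim height, 60 mm above the bench; the cover's underside centre comes here. Axes as the box's, pins along y.
- cover: The box's cover: aluminium plate 130 (x) x 184 (y) x 6 mm with two 12 mm through holes 78 mm from its centre along +y and -y, and an upright black grip bar in the middle (14 mm thick in x, 60 mm long in y, top 42 mm above the underside). Flat on the bench at the start; fits either way round. Loose, 0.2 to 0.4 kg. Origin: centre of underside, z up.
- part0: Loose part in the tray: black power relay, 28 x 20 x 18 mm, about 20 g. Origin: centre of its underside as it stands at the start; z up at the start.
- part1: Loose part in the tray: aluminium finned heat sink, 24 x 22 x 18 mm, about 20 g. Origin: centre of its underside as it stands at the start; z up at the start.
- part2: Loose part in the tray: dark steel choke with a copper winding, 22 x 20 x 20 mm, about 20 g. Origin: centre of its underside as it stands at the start; z up at the start.
- part3: Loose part in the tray: black power relay, 28 x 20 x 18 mm, about 20 g. Origin: centre of its underside as it stands at the start; z up at the start.
- part4: Loose part in the tray: aluminium finned heat sink, 24 x 22 x 18 mm, about 20 g. Origin: centre of its underside as it stands at the start; z up at the start.
- reel: Bystander: solder reel on a small stand, base 64 x 50 mm, 88 mm high, loose. Origin: centre of its underside.
- cleaner: Bystander: soldering-tip cleaner, black housing 64 x 56 mm with brass wool on top, 57 mm high, loose. Origin: centre of its underside.
- flask: Bystander: white plastic bottle, 54 mm thick, 140 mm high, loose. Origin: centre of its underside.
- flux_jar: Bystander: amber jar with a black cap, 56 mm thick, 62 mm high, loose. Origin: centre of its underside.

How it is judged:
By the outcome, as a careful person would: the job done as asked, in the order asked, and still so for the second after the job is handed in, with the robot touching nothing.
It also fails if it takes over 72 s, if anything falls off the work surface, if the arm or the gripper's body presses on something with over 40 N, if the wrist force passes 120 N, or if a joint passes its speed limit or range.

## Working session

There is one attempt and no reset: what is moved stays moved. The work goes in short steps, Python scripts to look and compute and a shell command to move; the robot and the scene stay as the last step left them, time stands still between calls to the robot, and variables do not carry over. Pictures are saved under pics/ and viewed, at most 11 in all, crops included, and the job is handed in when it is done.

```bash
ls; mkdir -p pics; python3 - <<'E'
from workcell import manip
import cv2
for n in("top","side"):
    print(n,manip.camera_model(n)); cv2.imwrite(f"pics/{n}0.png",manip.snapshot(n)[:,:,::-1])
print(manip.observe())
E
```

```text
nudge.py
pics
workcell.py
top {'vertical_fov': 48.699005241417375, 'cx': 332.35258698796554, 'cy': 237.1741352119119, 'origin': array([ 331.23246602,  -16.93618526, 1157.39645866]), 'orientation': array([-167.61942026,    0.27032026,  -97.45255055])}
side {'vertical_fov': 47.60952485438099, 'cx': 320.77293269037125, 'cy': 243.69162989109466, 'origin': array([152.05684843, 931.32577348, 652.62911476]), 'orientation': array([-119.35743684,    1.03757117, -157.15803216])}
{'time': 0.1, 'joints': array([-8.01040835e+01,  5.03682765e+00,  7.86190015e+01, -1.63721080e-03,
        9.64622152e+01, -5.90892759e+00]), 'qd': array([-0.01530357, -0.18406401, -0.14735151, -0.01402878, -0.00967081,
        0.04532898]), 'joint_efforts': array([ 1.50978201e-03, -3.53017080e+01, -3.14217746e+01, -1.36930421e-04,
        7.94145948e-03, -1.33505358e-05]), 'tcp_pos': array([ 149.68994396, -528.75947151,  230.21171851]), 'tool_rot': array([-1.79882415e+02, -1.05338211e-02,  1.58046507e+01]), 'ft_force': array([ 0.24371735, -0.42838809,  0.84103392]), 'torque': array([0.04865286, 0.03576381, 0.06656556]), 'gripper_force': 0.0, 'grip_width': 85.33974064640434}
```

View pics/top0.png

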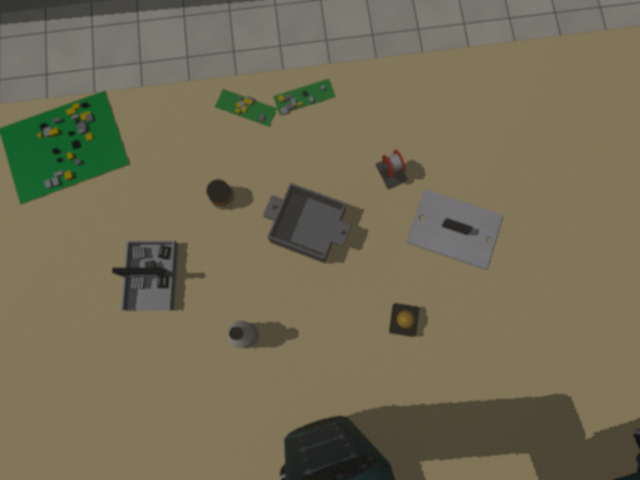

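View pics/side0.png

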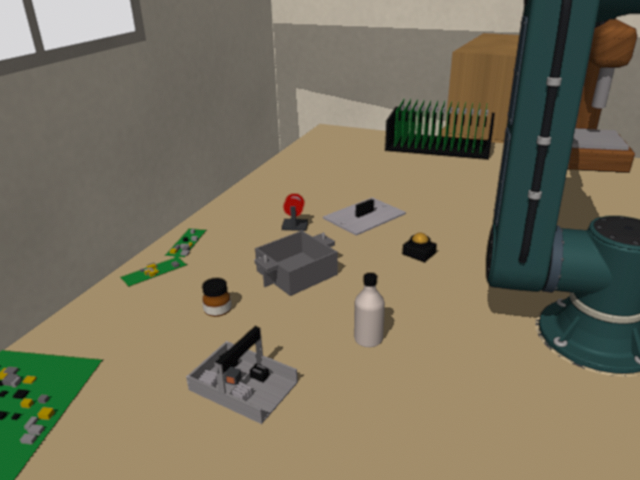

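Top view: tray about (150,276) with its lip at the bottom (-x), box (309,222), cover (455,229). Jar (220,193), bottle (243,334), cleaner (404,320), reel (393,168). The side view agrees. I'll enlarge this for corners.

```bash
cat > h.py <<'E'
import numpy as np, cv2
from scipy.spatial.transform import Rotation as R
from workcell import manip
def cam(n):
    c=manip.camera_model(n); f=240/np.tan(np.radians(c["vertical_fov"]/2))
    return f,c["cx"],c["cy"],np.array(c["origin"]),R.from_euler("xyz",c["orientation"],degrees=True).as_matrix()
def world(n,uv,z):
    f,cx,cy,o,M=cam(n); d=M@np.array([(uv[0]-cx)/f,(uv[1]-cy)/f,1]); return o+d*(z-o[2])/d[2]
def pix(n,P):
    f,cx,cy,o,M=cam(n); p=(np.atleast_2d(P)-o)@M; return p[:,:2]/p[:,2:]*f+[cx,cy]
def put(x,y,yaw,pts):
    return np.array(pts)@R.from_euler("z",yaw,degrees=True).as_matrix().T+[x,y,0]
def tool():
    s=manip.observe(); return np.array(s["tcp_pos"]),R.from_euler("xyz",s["tool_rot"],degrees=True),s
def fit(model_uv,guess):
    "model_uv: list of (cam, local pt, uv)"
    from scipy.optimize import least_squares
    def r(p): return np.concatenate([pix(n,put(*p,[l]))[0]-uv for n,l,uv in model_uv])
    s=least_squares(r,guess,x_scale=[10,10,5],loss="soft_l1"); return s.x,r(s.x).reshape(-1,2)
E
python3 - <<'E'
import cv2
t=cv2.imread("pics/top0.png")
c=t[170:350,105:365]; cv2.imwrite("pics/tc.png",cv2.resize(c,None,fx=3,fy=3,interpolation=cv2.INTER_CUBIC))
c=t[180:280,400:510]; a=cv2.resize(c,None,fx=4,fy=4,interpolation=cv2.INTER_CUBIC)
s=cv2.imread("pics/side0.png")[320:425,180:305]; b=cv2.resize(s,(360,302),interpolation=cv2.INTER_CUBIC)
b=cv2.copyMakeBorder(b,0,98,0,0,cv2.BORDER_CONSTANT); cv2.imwrite("pics/cc.png",cv2.hconcat([a,b]))
E
```

```text
(no output)
```

View pics/tc.png

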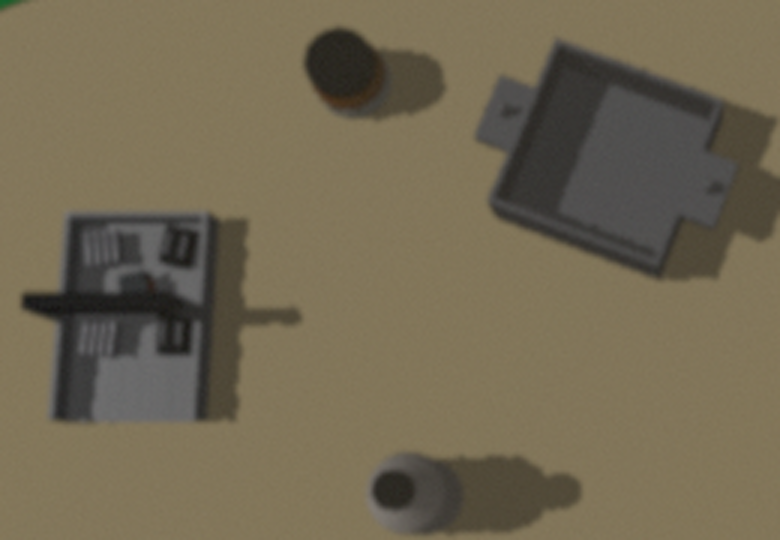

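View pics/cc.png

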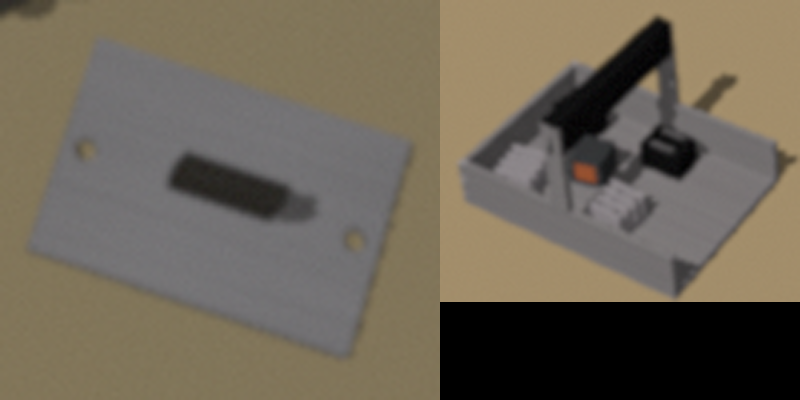

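The crops show the corners of the tray, box and cover, the pins and the holes. Next I'll fit the poses.

```bash
cat > m1.py <<'E'
from h import *
T=lambda u,v:np.array([105+(u+.5)/3-.5,170+(v+.5)/3-.5])
C=lambda u,v:np.array([400+(u+.5)/4-.5,180+(v+.5)/4-.5])
S=lambda u,v:np.array([180+(u-440+.5)/2.88-.5,320+(v+.5)/2.88-.5])
def show(n,o):
    print(n,np.round(o[0],1)); print(np.round(o[1],1).tolist())
b=lambda hx,hy,z:[(hx,hy,z),(hx,-hy,z),(-hx,-hy,z),(-hx,hy,z)]
show("cover",fit([("top",l,C(*u)) for l,u in zip(b(65,92,6)+[(0,78,6),(0,-78,6)],[(100,38),(412,145),(350,357),(28,248),(86,150),(355,240)])],[400,-250,-20]))
show("box",fit([("top",l,T(*u)) for l,u in zip(b(65,65,60)+[(0,78,68),(0,-78,68)],[(557,40),(722,100),(662,264),(492,203),(511,112),(716,188)])],[400,50,-20]))
tt=[("top",(75,52,30),T(68,212)),("top",(-75,52,30),T(50,418)),("top",(6,52,92),T(22,294)),("top",(75,-52,0),T(214,214)),("top",(-75,-52,0),T(208,419))]
ts=[("side",(-75,52,0),S(675,298)),("side",(75,52,30),S(462,165)),("side",(-75,-52,30),S(778,145)),("side",(75,-52,30),S(575,63)),("side",(6,-52,92),S(660,17))]
show("tray",fit(tt+ts,[300,450,0])); show("tray top",fit(tt,[300,450,0])); show("tray side",fit(ts,[300,450,0]))
for n,uv,z in[("jar",T(340,62),62),("bottle",T(393,490),140),("reel",(393,175),0),("cleaner",(404,320),50)]: print(n,world("top",uv,z).round())
E
python3 m1.py
```

```text
cover [ 566.6 -317.7  -27.1]
[[-0.4, -0.2], [0.1, -0.7], [-0.5, 0.4], [-0.0, 0.2], [0.4, -0.0], [0.3, 0.3]]
box [614.5   3.6 -27.9]
[[0.5, -0.2], [1.8, -0.2], [0.5, 1.0], [-0.2, 0.3], [-1.3, -0.1], [-0.9, -0.7]]
tray [546.6 360.1  -7.6]
[[-0.9, 0.5], [-0.9, 1.2], [-0.1, 0.0], [2.1, 2.7], [-0.3, 2.0], [0.2, 0.2], [-1.4, -1.5], [-0.1, -1.9], [-0.4, -1.7], [-1.4, -1.9]]
tray top [549.7 360.   -6. ]
[[-1.9, -0.2], [-0.1, 0.4], [-0.3, -0.8], [1.2, 0.7], [0.6, -0.1]]
tray side [544.1 362.8  -8. ]
[[0.4, 2.1], [-1.1, -0.3], [0.6, -0.1], [0.4, -0.6], [-0.7, -0.5]]
jar [705. 188.  62.]
bottle [393. 164. 140.]
reel [ 710. -201.    0.]
cleaner [ 380. -167.   50.]
```

Units first: shifts go in m and turns go in units of 4 degrees. So -37 mm is -0.037, 31 mm is 0.031.

```bash
python3 nudge.py '[0.031,-0.037,0,0,0,0,0.031,-0.037,0,0,0,0,0.031,-0.037,0,0,0,0,0.031,-0.037,0,0,0,0,0.031,-0.037,0,0,0,0,0.031,-0.037,0,0,0,0,0.031,-0.037,0,0,0,0,0.031,-0.037,0,0,0,0,0.031,-0.037,0,0,0,0,0.031,-0.037,0,0,0,0,0,0,0,0,0,0]' 85 
python3 nudge.py '[0.031,-0.037,0,0,0,0,0.031,-0.037,0,0,0,0,0.031,-0.037,0,0,0,0,0.031,-0.037,0,0,0,0,0.031,-0.037,0,0,0,0,0.031,-0.037,0,0,0,0,0.031,-0.037,0,0,0,0,0.031,-0.037,0,0,0,0,0.031,-0.037,0,0,0,0,0.031,-0.037,0,0,0,0,0,0,0,0,0,0]'
python3 nudge.py '[0,0,0,0,0,-2.125,0,0,0,0,0,-2.125,0,0,0,0,0,-2.125,0,0,0,0,0,-2.125,0,0,0,0,0,-2.125,0,0,0,0,0,-2.125,0,0,0,0,0,-2.125,0,0,0,0,0,-1.875,0,0,0,0,0,0]'
```

```text
time: 1.48
tcp_pos: [347.7, -86.1, 230.9]
tool_rot: [-179.9, 0.0, 16.2]
ft_force: [0.5, -1.1, -0.4]
grip_width: 85.1
gripper_force: 0.0
time: 2.85
tcp_pos: [545.8, 352.5, 228.1]
tool_rot: [179.9, 0.2, 15.9]
ft_force: [0.1, -0.2, -0.7]
grip_width: 85.0
gripper_force: 0.0
time: 3.98
tcp_pos: [545.2, 349.6, 231.3]
tool_rot: [-180.0, 0.1, 82.6]
ft_force: [1.0, 0.3, -0.4]
grip_width: 84.9
gripper_force: 0.0
```

```bash
python3 nudge.py '[0.006,0.001,0,0,0,0,0.005,0.001,0,0,0,0,0,0,0.028,0,0,0,0,0,0.028,0,0,0,0,0,0.028,0,0,0,0,0,0.028,0,0,0,0,0,0.028,0,0,0,0,0,0.028,0,0,0,0,0,0,0,0,0,0,0,0,0,0,0]' 
python3 - <<'E'
from h import *
a=manip.snapshot("side")[300:440,150:350,::-1]; b=manip.snapshot("top")[220:340,90:250,::-1]
a=cv2.resize(a,(429,300),interpolation=2);b=cv2.resize(b,(371,300)if 0 else (371,278),interpolation=2)
b=cv2.copyMakeBorder(b,0,22,0,0,0);cv2.imwrite("pics/g1.png",cv2.hconcat([a,b]))
E
```

```text
time: 5.22
tcp_pos: [548.8, 362.8, 64.4]
tool_rot: [179.9, -0.1, 82.8]
ft_force: [1.4, 0.5, -0.2]
grip_width: 85.2
gripper_force: 0.0
```

View pics/g1.png

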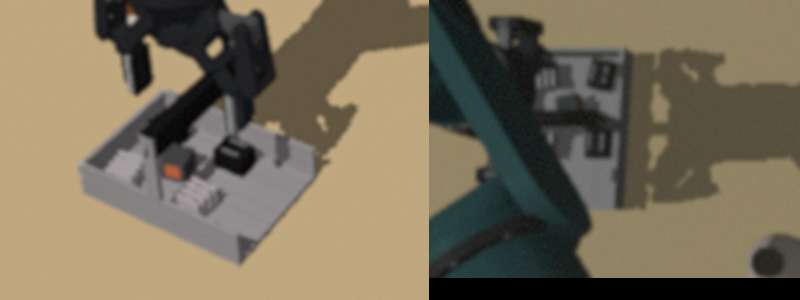

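The fingers straddle the handle, at (137,80) and (238,110) about its centre (185,105), clear of the parts. Closing and lifting.

In the tool's units: 3 mm is 0.003.

```bash
python3 nudge.py '[0,0,0.003,0,0,0,0,0,0,0,0,0,0,0,0,0,0,0,0,0,0,0,0,0,0,0,0,0,0,0,0,0,0,0,0,0,0,0,0,0,0,0,0,0,0,0,0,0]' 0 70
python3 nudge.py '[0,0,-0.005,0,0,0,0,0,-0.01,0,0,0,0,0,-0.015,0,0,0,0,0,-0.02,0,0,0,0,0,-0.02,0,0,0,0,0,-0.02,0,0,0,0,0,-0.02,0,0,0,0,0,-0.02,0,0,0,0,0,-0.01,0,0,0,0,0,0,0,0,0]'
```

```text
time: 6.32
tcp_pos: [548.2, 362.3, 60.5]
tool_rot: [180.0, -0.0, 82.8]
ft_force: [-0.3, 0.3, 2.0]
grip_width: 10.9
gripper_force: 69.1
time: 7.58
tcp_pos: [548.6, 362.5, 201.6]
tool_rot: [179.9, -0.1, 82.8]
ft_force: [0.5, -0.7, -5.2]
grip_width: 10.9
gripper_force: 68.2
```

```bash
python3 nudge.py '[-0.008,0.004,0,0,0,0,-0.016,0.0085,0,0,0,0,-0.024,0.01275,0,0,0,0,-0.024,0.01275,0,0,0,0,-0.024,0.01275,0,0,0,0,-0.024,0.01275,0,0,0,0,-0.024,0.01275,0,0,0,0,-0.024,0.01275,0,0,0,0,-0.024,0.01275,0,0,0,0,-0.024,0.01275,0,0,0,0,-0.024,0.01275,0,0,0,0]'
python3 nudge.py '[-0.024,0.01275,0,0,0,0,-0.024,0.01275,0,0,0,0,-0.024,0.01275,0,0,0,0,-0.024,0.01275,0,0,0,0,-0.024,0.01275,0,0,0,0,-0.016,0.0085,0,0,0,0,-0.008,0.004,0,0,0,0,0,0,0,0,0,0.5,0,0,0,0,0,1,0,0,0,0,0,1,0,0,0,0,0,1,0,0,0,0,0,1]'
python3 nudge.py '[0,0,0,0,0,0.5,0,0,0,0,0,0,0,0,0,0,0,0]'
python3 - <<'E'
from h import *
a=manip.snapshot("side")[180:330,170:390,::-1]; b=manip.snapshot("top")[140:290,240:400,::-1]
a=cv2.resize(a,(440,300),interpolation=2);b=cv2.resize(b,(320,300),interpolation=2)
cv2.imwrite("pics/g2.png",cv2.hconcat([a,b]));print(manip.observe()["joints"].round(1))
E
```

```text
time: 8.95
tcp_pos: [644.3, 105.7, 199.4]
tool_rot: [-179.9, 0.1, 82.7]
ft_force: [0.1, 0.7, -5.1]
grip_width: 10.7
gripper_force: 68.2
time: 10.45
tcp_pos: [701.8, -42.5, 200.5]
tool_rot: [-180.0, -0.0, 64.7]
ft_force: [1.0, -0.0, -4.5]
grip_width: 10.9
gripper_force: 68.3
time: 10.82
tcp_pos: [701.9, -43.8, 200.4]
tool_rot: [180.0, -0.0, 62.8]
ft_force: [0.2, -0.9, -4.7]
grip_width: 10.9
gripper_force: 68.3
[-8.2 25.4 57.  -0.  97.7 19. ]
```

View pics/g2.png

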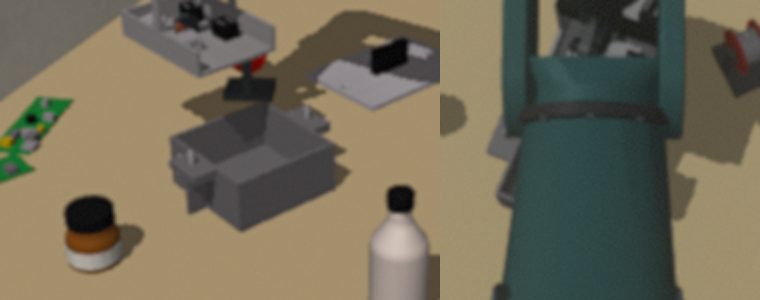

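Over the box, parts still in the tray. I'll lower it, then tip about the lip.

In the tool's units: 16 mm is 0.016, -2 mm is -0.002, -4 degrees is -1.

```bash
python3 nudge.py '[0,0,0.008,0,0,0,0,0,0.016,0,0,0,0,0,0.016,0,0,0,0,0,0.016,0,0,0,0,0,0.007,0,0,0,0,0,0,0,0,0,0,-0.002,-0.0026,-0.5,0,0,0,-0.0041,-0.0051,-1,0,0,0,-0.0041,-0.0051,-1,0,0,0,-0.0041,-0.0051,-1,0,0,0,-0.001,-0.0013,-0.25,0,0,0,0,0,0,0,0]'
for i in 1 ; do python3 nudge.py '[0,-0.001,-0.0013,-0.25,0,0,0,-0.001,-0.0013,-0.25,0,0,0,-0.001,-0.0013,-0.25,0,0,0,-0.001,-0.0013,-0.25,0,0,0,-0.001,-0.0013,-0.25,0,0,0,-0.001,-0.0013,-0.25,0,0,0,-0.001,-0.0013,-0.25,0,0,0,-0.001,-0.0013,-0.25,0,0,0,-0.001,-0.0013,-0.25,0,0,0,-0.001,-0.0013,-0.25,0,0,0,-0.001,-0.0013,-0.25,0,0,0,-0.001,-0.0013,-0.25,0,0]'; done
python3 nudge.py '[0,-0.002,-0.0026,-0.5,0,0,0,-0.002,-0.0026,-0.5,0,0,0,-0.002,-0.0026,-0.5,0,0,0,-0.002,-0.0026,-0.5,0,0,0,-0.002,-0.0026,-0.5,0,0,0,-0.002,-0.0026,-0.5,0,0,0,0,0,0,0,0,0,0,0,0,0,0,0,0,0,0,0,0,0,0,0,0,0,0]'
python3 - <<'E'
from h import *
a=manip.snapshot("side")[140:330,170:390,::-1]; b=manip.snapshot("top")[140:290,240:400,::-1]
a=cv2.resize(a,(440,380),interpolation=2);b=cv2.resize(b,(320,300),interpolation=2)
b=cv2.copyMakeBorder(b,0,80,0,0,0)
cv2.imwrite("pics/g3.png",cv2.hconcat([a,b]))
E
```

```text
time: 12.42
tcp_pos: [686.9, -36.2, 155.7]
tool_rot: [165.0, -0.0, 62.8]
ft_force: [-0.1, -0.5, -4.6]
grip_width: 11.0
gripper_force: 68.5
time: 13.92
tcp_pos: [671.9, -28.7, 165.5]
tool_rot: [152.9, -0.0, 62.8]
ft_force: [0.3, -1.0, -3.5]
grip_width: 10.5
gripper_force: 68.7
time: 15.18
tcp_pos: [655.8, -20.5, 172.3]
tool_rot: [141.0, -0.0, 62.8]
ft_force: [0.4, 0.4, -3.5]
grip_width: 10.9
gripper_force: 68.8
```

View pics/g3.png

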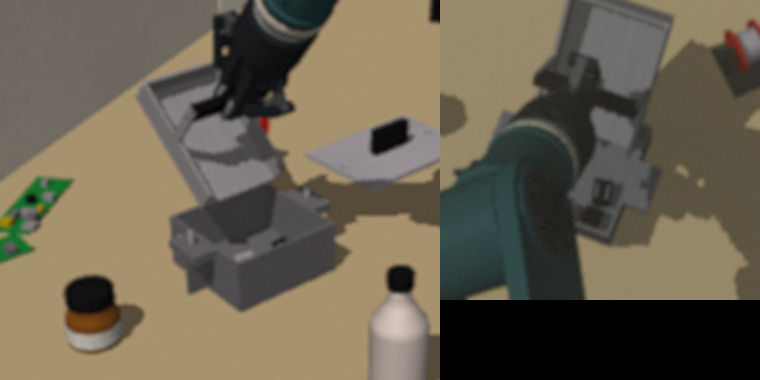

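Tray empty, parts in the box. Weight dropped by about 1 N, which matches five 20 g parts. Lifting, levelling and going back.

```bash
python3 nudge.py '[0,0.006,-0.008,0,0,0,0,0.013,-0.016,0,0,0,0,0.013,-0.016,0,0,0,0,0.013,-0.016,0,0,0,0,0.006,-0.008,0,0,0,0,0,0,1.25,0,0,0,0,0,1.75,0,0,0,0,0,1.75,0,0,0,0,0,1.75,0,0,0,0,0,1.75,0,0,0,0,0,1.5,0,-0.5,0,0,0,0,0,-1]'
python3 nudge.py '[0,0,0,0,0,-1,0,0,0,0,0,-1,0,0,0,0,0,-1,0,0,0,0,0,-0.5,0,0,0,0,0,0]'
python3 - <<'E'
from h import *
p,r,s=tool(); print(p,s["tool_rot"],r.inv().apply(np.array([548.4,362.4,200])-p))
E
```

```text
time: 16.77
tcp_pos: [656.7, -21.6, 252.2]
tool_rot: [-179.9, 0.2, 68.8]
ft_force: [-1.2, 0.6, -2.8]
grip_width: 11.0
gripper_force: 68.9
time: 17.4
tcp_pos: [655.2, -20.2, 253.9]
tool_rot: [-180.0, 0.1, 82.8]
ft_force: [-0.6, 0.0, -2.8]
grip_width: 11.0
gripper_force: 68.9
[655.22993156 -20.16129578 253.87385069] [-1.79999157e+02  1.24746051e-01  8.27675192e+01] [ 366.18444874 -154.14195669   53.07897685]
```

```bash
python3 nudge.py '[0.012,-0.005,0.0018,0,0,0,0.0246,-0.0104,0.0035,0,0,0,0.0366,-0.0154,0.0053,0,0,0,0.0366,-0.0154,0.0053,0,0,0,0.0366,-0.0154,0.0053,0,0,0,0.0366,-0.0154,0.0053,0,0,0,0.0366,-0.0154,0.0053,0,0,0,0.0366,-0.0154,0.0053,0,0,0,0.0366,-0.0154,0.0053,0,0,0,0.0366,-0.0154,0.0053,0,0,0,0.0246,-0.0104,0.0035,0,0,0,0.012,-0.005,0.0018,0,0,0]'
python3 nudge.py '[0,0,0,0,0,0,0,0,0.015,0,0,0,0,0,0.03,0,0,0,0,0,0.03,0,0,0,0,0,0.03,0,0,0,0,0,0.015,0,0,0,0,0,0.008,0,0,0,0,0,0,0,0,0]'
python3 - <<'E'
from h import *
a=manip.snapshot("side")[270:430,150:350,::-1]; b=manip.snapshot("top")[140:290,240:400,::-1]
a=cv2.resize(a,(400,320),interpolation=2);b=cv2.resize(b,(341,320),interpolation=2)
cv2.imwrite("pics/g4.png",cv2.hconcat([a,b])); print(tool()[0])
E
```

```text
time: 18.9
tcp_pos: [546.6, 364.3, 199.9]
tool_rot: [-179.9, 0.1, 82.9]
ft_force: [-0.4, 0.0, -2.7]
grip_width: 10.9
gripper_force: 68.9
time: 19.9
tcp_pos: [548.2, 361.8, 72.4]
tool_rot: [-180.0, 0.1, 82.8]
ft_force: [0.5, -0.1, -3.3]
grip_width: 11.2
gripper_force: 68.8
[548.83753368 362.44373833  73.91293859]
```

View pics/g4.png

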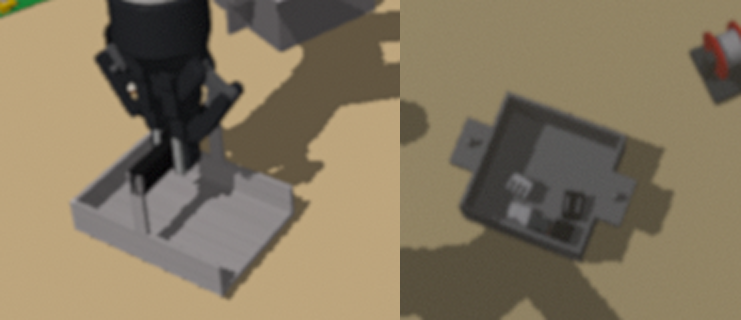

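Tray empty and level. In the box are the heat sinks at (519,187) and (519,213), relays at (575,203) and (563,230), and a dark shape between them that is likely the choke. Setting the tray down.

In the tool's units: 5 mm is 0.005, 4 mm is 0.004.

```bash
python3 nudge.py '[0,0,0.005,0,0,0,0,0,0.004,0,0,0,0,0,0.002,0,0,0,0,0,0.0015,0,0,0,0,0,0,0,0,0,0,0,0,0,0,0]'
```

```text
time: 20.75
tcp_pos: [548.1, 362.2, 60.5]
tool_rot: [180.0, 0.1, 82.8]
ft_force: [-1.7, -1.7, 1.0]
grip_width: 10.8
gripper_force: 69.4
```

```bash
python3 nudge.py '[0,0,0,0,0,0,0,0,0,0,0,0,0,0,0,0,0,0,0,0,0,0,0,0,0,0,0,0,0,0,0,0,-0.01,0,0,0,0,0,-0.025,0,0,0,0,0,-0.045,0,0,0,0,0,-0.045,0,0,0,0,0,-0.045,0,0,0]' 85
python3 nudge.py '[-0.014,0.002,0,0,0,0,-0.028,0.004,0,0,0,0,-0.042,0.0065,0,0,0,0,-0.042,0.0065,0,0,0,0,-0.042,0.0065,0,0,0,0,-0.042,0.0065,0,0,0,0,-0.042,0.0065,0,0,0,0,-0.042,0.0065,0,0,0,0,-0.042,0.0065,0,0,0,0,-0.042,0.0065,0,0,0,0,-0.042,0.0065,0,0,0,0]'
python3 nudge.py '[-0.042,0.0065,0,0,0,0,-0.042,0.0065,0,0,0,0,-0.042,0.0065,0,0,0,0,-0.042,0.0065,0,0,0,0,-0.042,0.0065,0,0,0,0,-0.028,0.004,0,0,0,0,-0.014,0.002,0,0,0,0,0,0,0,0,0,1.25,0,0,0,0,0,1.25,0,0,0,0,0,1.25,0,0,0,0,0,1.25,0,0,0,0,0,0]'
```

```text
time: 22.0
tcp_pos: [548.0, 362.3, 232.4]
tool_rot: [180.0, 0.1, 82.8]
ft_force: [-0.3, 0.8, -0.5]
grip_width: 85.2
gripper_force: 0.0
time: 23.38
tcp_pos: [558.6, -64.0, 229.7]
tool_rot: [-179.9, 0.1, 82.8]
ft_force: [0.7, -0.0, 0.0]
grip_width: 84.9
gripper_force: 0.0
time: 24.88
tcp_pos: [565.9, -316.5, 230.7]
tool_rot: [-180.0, 0.1, 62.9]
ft_force: [-0.5, 0.5, 0.7]
grip_width: 84.9
gripper_force: 0.0
```

```bash
python3 - <<'E'
from h import *
p,r,s=tool(); print(r.inv().apply(np.array([566.6,-317.7,47])-p),s["tool_rot"])
a=manip.snapshot("side")[215:315,240:350,::-1]
cv2.imwrite("pics/sb.png",cv2.resize(a,None,fx=5,fy=5,interpolation=2))
E
```

```text
[ -0.47845443   1.34400815 183.70909418] [-1.79956673e+02  8.81863283e-02  6.29045196e+01]
```

View pics/sb.png

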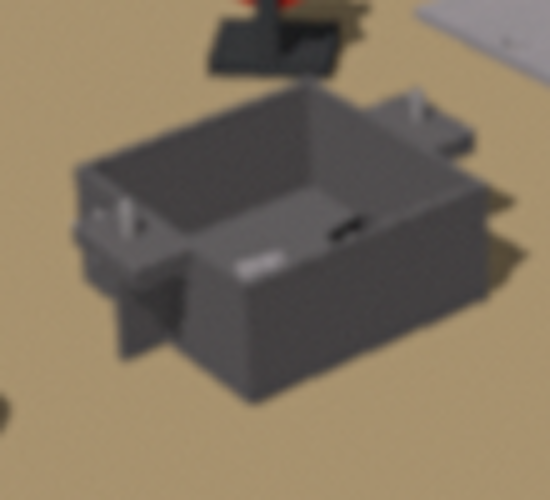

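The bar is in line with the tool. Descend and grasp at TCP z of about 13, and refine the box pose from both views, using the side-view pins at (125,215) and (417,103) plus the corners.

```bash
python3 nudge.py '[0,0.0013,0.015,0,0,0,0,0,0.04,0,0,0,0,0,0.04,0,0,0,0,0,0.04,0,0,0,0,0,0.04,0,0,0,0,0,0.025,0,0,0,0,0,0.01,0,0,0,0,0,0.007,0,0,0,0,0,0,0,0,0,0,0,0,0,0,0]'
cat >> m1.py <<'E'
print("----")
B=lambda u,v:np.array([240+(u+.5)/5-.5,215+(v+.5)/5-.5])
bt=[("top",l,T(*u)) for l,u in zip(b(65,65,60)+[(0,78,68),(0,-78,68)],[(557,40),(722,100),(662,264),(492,203),(511,112),(716,188)])]
bs=[("side",l,B(*u)) for l,u in zip(b(65,65,60)+[(0,78,68),(0,-78,68),(-65,65,0)],[(310,80-2),(487+0,185),(248,285),(78,170),(125,217),(417,104),(255,403)])]
# order in side image: (+,+)=(78,170) (+,-)=(310,78) (-,-)=(487,185) (-,+)=(248,285)
uv=[(78,170),(310,78),(487,185),(248,285),(125,217),(417,104),(255,403)]
bs=[("side",l,B(*u)) for l,u in zip(b(65,65,60)+[(0,78,68),(0,-78,68),(-65,65,0)],uv)]
show("box side",fit(bs,[614,4,-28])); show("both",fit(bs+bt,[614,4,-28]))
E
python3 m1.py | sed -n '/----/,$p'
```

```text
time: 26.18
tcp_pos: [567.8, -318.7, 15.5]
tool_rot: [179.8, 0.1, 62.8]
ft_force: [0.4, 0.4, 0.2]
grip_width: 85.5
gripper_force: 0.0
----
box side [612.4   7.8 -28.4]
[[-0.9, -0.7], [-0.1, -0.4], [0.5, -0.5], [-0.3, 0.3], [1.0, 0.2], [0.3, -0.2], [-0.4, 1.0]]
both [614.1   4.7 -28.1]
[[-0.9, -1.4], [-0.5, -1.1], [0.4, -1.4], [-0.1, -0.6], [1.1, -0.5], [0.0, -1.1], [-0.2, 0.0], [0.1, -0.1], [1.3, 0.2], [-0.1, 1.4], [-0.8, 0.5], [-1.8, -0.0], [-1.5, -0.3]]
```

In the tool's units: 1.5 mm is 0.0015.

```bash
python3 nudge.py '[0,0,0.0015,0,0,0,0,0,0,0,0,0,0,0,0,0,0,0,0,0,0,0,0,0,0,0,0,0,0,0,0,0,0,0,0,0,0,0,0,0,0,0]' 0 60
python3 nudge.py '[0,0,-0.005,0,0,0,0,0,-0.015,0,0,0,0,0,-0.025,0,0,0,0,0,-0.025,0,0,0,0,0,-0.025,0,0,0,0,0,-0.02,0,0,0,0,0,-0.01,0,0,0,0,0,0,0,0,0]'
python3 - <<'E'
from h import *
p,r,s=tool(); print(p,r.inv().apply(np.array([614,4.7,p[2]])-p),s["tool_rot"])
E
```

```text
time: 27.05
tcp_pos: [567.1, -318.3, 12.7]
tool_rot: [180.0, 0.1, 62.8]
ft_force: [-1.0, 0.6, 1.7]
grip_width: 13.0
gripper_force: 61.4
time: 28.05
tcp_pos: [567.4, -318.2, 138.3]
tool_rot: [179.9, 0.1, 62.8]
ft_force: [0.2, 0.3, -3.3]
grip_width: 13.1
gripper_force: 60.7
[ 567.4011889  -318.24808034  138.33040632] [ 308.53037852 -106.18500691   -0.81340555] [1.79909752e+02 1.19993407e-01 6.27975851e+01]
```

```bash
python3 nudge.py '[0.01,-0.0036,0,0,0,0,0.021,-0.007,0,0,0,0,0.0308,-0.0106,0,0,0,0,0.0308,-0.0106,0,0,0,0,0.0308,-0.0106,0,0,0,0,0.0308,-0.0106,0,0,0,0,0.0308,-0.0106,0,0,0,0,0.0308,-0.0106,0,0,0,0,0.0308,-0.0106,0,0,0,0,0.0308,-0.0106,0,0,0,0,0.021,-0.007,0,0,0,0,0.01,-0.0036,0,0,0,0.125]'
python3 nudge.py '[0,0,0.015,0,0,0.1,0,0,0.015,0,0,0,0,0,0.005,0,0,0,0,0,0,0,0,0,0,0,0,0,0,0]'
python3 - <<'E'
from h import *
p,r,s=tool(); print(p,s["tool_rot"])
a=manip.snapshot("side")[200:310,240:350,::-1]
b=manip.snapshot("top")[170:280,250:370,::-1]
a=cv2.resize(a,None,fx=3.5,fy=3.5,interpolation=2);b=cv2.resize(b,None,fx=3.5,fy=3.5,interpolation=2)
cv2.imwrite("pics/sc.png",cv2.hconcat([a,b]))
E
```

```text
time: 29.55
tcp_pos: [613.5, 6.6, 136.5]
tool_rot: [-180.0, 0.1, 62.4]
ft_force: [-0.2, 0.2, -3.1]
grip_width: 13.2
gripper_force: 60.7
time: 30.18
tcp_pos: [614.2, 4.2, 102.4]
tool_rot: [179.9, 0.1, 61.9]
ft_force: [0.5, -0.5, -3.1]
grip_width: 12.9
gripper_force: 60.6
[614.16025659   4.19554778 102.4194065 ] [1.79937556e+02 8.57210153e-02 6.18583349e+01]
```

View pics/sc.png

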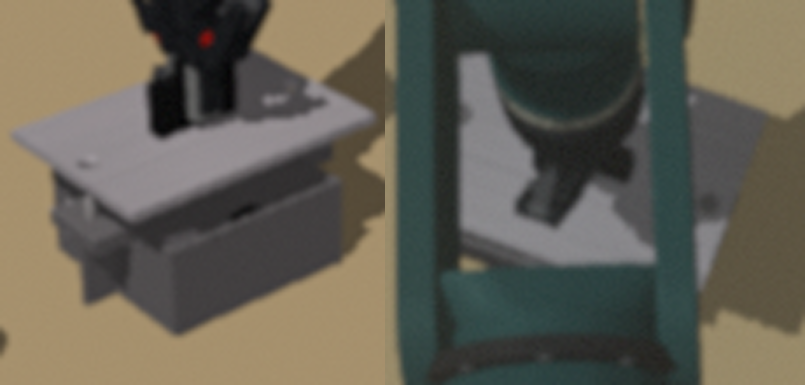

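The cover is held level over the box. Side crop: hole (88,162), corners (12,135), (133,220), (377,117). Top crop: holes (464,113), (709,207), corners (768,113), (703,285). I'll compare cover and box within each camera.

```bash
cat >> m1.py <<'E'
print("====")
A=lambda u,v:np.array([240+(u+.5)/3.5-.5,200+(v+.5)/3.5-.5])
D=lambda u,v:np.array([250+(u-385+.5)/3.5-.5,170+(v+.5)/3.5-.5])
z=95.5
show("cs",fit([("side",l,A(*u)) for l,u in zip([(65,92,z),(-65,92,z),(-65,-92,z),(0,78,z)],[(12,135),(133,218),(377,117),(88,162)])],[614,4,-28]))
show("ct",fit([("top",l,D(*u)) for l,u in zip([(0,78,z),(0,-78,z),(65,-92,z),(-65,-92,z)],[(464,113),(709,207),(768,113),(703,285)])],[614,4,-28]))
E
python3 m1.py | sed -n '/====/,$p'
```

```text
====
cs [611.3   8.1 -28.3]
[[-0.3, -0.5], [-0.1, -0.2], [0.1, -0.1], [0.3, 1.1]]
ct [616.8   3.2 -27.6]
[[-0.0, 0.5], [0.5, -1.4], [0.6, -0.8], [-2.2, 7.9]]
```

Offsets agree within 2 mm. I'll lower it slowly, watching the force.

In the tool's units: 3 mm is 0.003, 2 mm is 0.002.

```bash
python3 nudge.py '[0,0,0.004,0,0,0,0,0,0.004,0,0,0,0,0,0.003,0,0,0,0,0,0.002,0,0,0,0,0,0.001,0,0,0,0,0,0,0,0,0,0,0,0,0,0,0]'
python3 nudge.py '[0,0,0.001,0,0,0,0,0,0.001,0,0,0,0,0,0.001,0,0,0,0,0,0,0,0,0,0,0,0,0,0,0]'
python3 nudge.py '[0,0,0.001,0,0,0,0,0,0.001,0,0,0,0,0,0.001,0,0,0,0,0,0,0,0,0,0,0,0,0,0,0]'
```

```text
time: 31.15
tcp_pos: [613.9, 4.7, 88.1]
tool_rot: [180.0, 0.1, 61.9]
ft_force: [0.7, 1.1, -2.2]
grip_width: 13.0
gripper_force: 60.6
time: 31.78
tcp_pos: [613.8, 4.6, 84.9]
tool_rot: [180.0, 0.1, 61.9]
ft_force: [-1.2, 1.0, -2.8]
grip_width: 13.2
gripper_force: 60.6
time: 32.4
tcp_pos: [613.6, 4.9, 81.8]
tool_rot: [-180.0, 0.1, 61.9]
ft_force: [-0.8, 1.6, -3.3]
grip_width: 12.8
gripper_force: 60.7
```

No contact at 7 mm below the pin tops, so the holes have found the pins. Continuing.

In the tool's units: 1 mm is 0.001.

```bash
python3 nudge.py '[0,0,0.001,0,0,0,0,0,0.001,0,0,0,0,0,0.001,0,0,0,0,0,0.001,0,0,0,0,0,0,0,0,0,0,0,0,0,0,0]'
python3 nudge.py '[0,0,0.001,0,0,0,0,0,0.001,0,0,0,0,0,0.001,0,0,0,0,0,0.001,0,0,0,0,0,0,0,0,0,0,0,0,0,0,0]'
```

```text
time: 33.15
tcp_pos: [613.7, 4.9, 77.8]
tool_rot: [-180.0, 0.1, 61.9]
ft_force: [-0.9, 2.7, -1.6]
grip_width: 13.2
gripper_force: 60.9
time: 33.9
tcp_pos: [613.7, 4.8, 73.8]
tool_rot: [-180.0, 0.1, 61.9]
ft_force: [0.1, 4.0, -0.7]
grip_width: 13.0
gripper_force: 61.0
```

In the tool's units: 0.7 mm is 0.0007, 0.6 mm is 0.0006.

```bash
python3 nudge.py '[0.0007,0,0,0,0,0,0,0,0.0006,0,0,0,0,0,0.0006,0,0,0,0,0,0.0004,0,0,0,0,0,0,0,0,0,0,0,0,0,0,0]'
```

```text
time: 34.65
tcp_pos: [614.0, 4.9, 72.7]
tool_rot: [180.0, 0.1, 61.9]
ft_force: [-3.3, 0.7, 2.6]
grip_width: 13.4
gripper_force: 61.5
```

Seated: the rim carries it at TCP z = 72.7, as predicted. Letting go and retreating.

In the tool's units: -45 mm is -0.045, -35 mm is -0.035.

```bash
python3 nudge.py '[0,0,0,0,0,0,0,0,0,0,0,0,0,0,0,0,0,0,0,0,0,0,0,0,0,0,0,0,0,0,0,0,-0.01,0,0,0,0,0,-0.025,0,0,0,0,0,-0.045,0,0,0,0,0,-0.045,0,0,0,0,0,-0.035,0,0,0,0,0,0,0,0,0]' 85
python3 nudge.py '[-0.015,-0.01,0,0,0,0,-0.03,-0.02,0,0,0,0,-0.04,-0.03,0,0,0,0,-0.04,-0.03,0,0,0,0,-0.04,-0.03,0,0,0,0,-0.04,-0.03,0,0,0,0,-0.03,-0.02,0,0,0,0,-0.015,-0.01,0,0,0,0,0,0,0,0,0,0]'
python3 - <<'E'
from h import *
a=manip.snapshot("side")[180:430,170:430,::-1]
b=manip.snapshot("top")[140:350,100:420,::-1]
a=cv2.resize(a,(400,385),interpolation=2);b=cv2.resize(b,(400,262),interpolation=2);b=cv2.copyMakeBorder(b,0,123,0,0,0)
cv2.imwrite("pics/end.png",cv2.hconcat([a,b]))
E
```

```text
time: 36.02
tcp_pos: [616.1, 5.4, 238.0]
tool_rot: [179.5, -0.1, 61.9]
ft_force: [-0.0, 0.1, -0.1]
grip_width: 84.9
gripper_force: 0.0
time: 37.15
tcp_pos: [336.7, -130.4, 231.9]
tool_rot: [-180.0, 0.1, 61.8]
ft_force: [1.0, -0.4, -0.9]
grip_width: 85.3
gripper_force: 0.0
```

View pics/end.png

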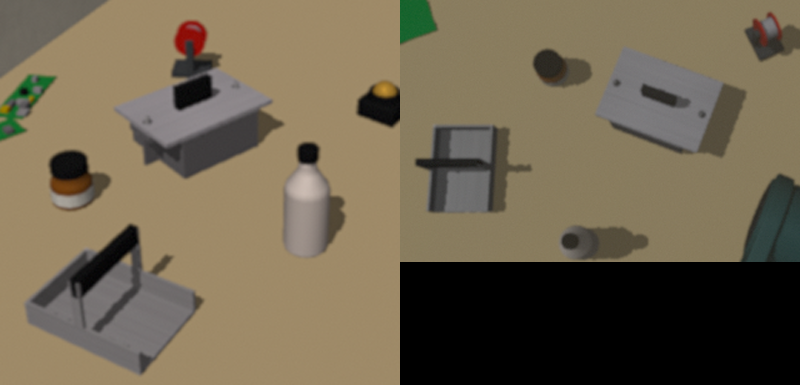

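The cover lies flush with its pins through at (147,118) and (235,85). The tray stands flat and empty, and the reel, cleaner, bottle and jar are undisturbed.

```bash
python3 -c "
from workcell import manip; print(manip.close_job())"
```

```text
the job is handed in; nothing more can be done
None
```

The job is handed in at about 37 s: the parts went into the box (the tray is empty; the choke was only a dark shape in the box picture), the tray stands flat, the cover is flush on its pins, and the reel, tip cleaner, bottle and jar stand where they did.

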